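Put the sanding block away and latch the cabinet door

TASK

Put the paper-wrapped sanding block flat in the pulled-out tray of the small plywood cabinet, slide the tray fully home, then swing the door to and push it gently until its sprung tongue rides over the strike and snaps in, so that the door stays shut by itself. Do not slam or force the door, and leave the other things on the bench alone.

Things in the scene. Friction and masses are not known exactly. Their poses are not given: they have to be found in the camera images.
- sanding_block: loose dark wooden block wrapped in a band of abrasive paper, 36 x 78 x 24 mm (own x, y, z), 0.05 to 0.10 kg, lying flat; origin at the centre of its underside; grip it across the 36 mm (its x)
- wood_block: bystander: plain pale maple block, 64 x 41 x 24 mm, loose; leave it; origin at the centre of its underside
- end_nippers: bystander: small black-handled nippers, 74 x 68 x 11 mm, loose; leave alone
- pencil: bystander: pencil, 7 mm thick, 156 mm long, loose; leave alone
- chuck_key: bystander: dark steel chuck key, 58 x 45 x 18 mm, loose; leave alone
- dowel_short: bystander: short pale wooden plug standing on end, 29 mm across, 36 mm tall, loose; leave alone
- cabinet: low plywood cabinet fixed to the bench, 150 deep (own x) x 224 wide (own y) x 92 mm tall; origin at the centre of its underside; its own -x is the open front, front edge at own x = -75 mm. It has a roof, so it is loaded only by the tray; a gripper body kept above 92 mm clears the roof
- strike_about (a point): nominal middle of the strike bar, on the cabinet's front at its right: an upright round steel bar 4 mm thick, z = 29 to 63 mm, own y = -85 mm, about 47 mm out from the front edge, with a rubber-tipped door stop 10 mm to its left. Bar and stop together are shimmed in or out by up to 9 mm (unmeasured, this point does not show it): feel where the latch snaps
- tray (a joint): how far the tray is pulled out of the cabinet, m: 0 = fully home against its end stop, grows towards the cabinet's own -x; starts 0.088 to 0.103. It slides with 1 to 2 N
- tray_in (a point): centre of the tray's inner floor, 16 mm above the bench, axes parallel to the cabinet's, moves with the tray. Inside 115 (x) x 124 mm (y); side and back walls 16 mm over the inner floor, front wall 40 mm. At the start the roof covers the rear part; the block suits best with its centre 12 mm from here towards the front and its 78 mm along the cabinet's x
- tray_front (a point): middle of the outer face of the tray's front wall, 48 mm above the bench; the wall reaches up to 56 mm; push here towards the cabinet's own +x. With the tray home this face stands 7 mm out of the cabinet's front edge
- door (a joint): door angle, rad: about 0 = shut, grows as it opens; starts 1.6 to 1.9, open towards the robot. Leaf 20 mm thick, 172 mm from hinge to free edge, z = 9 to 83 mm; it stays where it is left. The tongue first touches the strike at about 0.075 to 0.14 rad; latched, the door rests anywhere from -0.055 to 0.06 rad by the shims, with 1 to 2 mm of play between strike and stop
- door_hinge (a point): point on the door's upright hinge line (z axis), 46 mm above the bench, at the cabinet's own x = -92, y = +92 mm (its left). Its axes turn with the door: the leaf runs along its own -y, outer face at own x = -20 mm, back face at own x = 0; shut, its axes are parallel to the cabinet's; at angle a they are turned by -a about z
- door_push (a point): the flat steel latch case on the door's outer face (66 wide, 60 high, 11 mm thick, 100 to 166 mm from the hinge): a point on its front, 132 mm from the hinge, 64 mm high. Push here square to the door (own +x), slowly, closed fingers from above. Riding the strike takes 6 to 13 N, dropping at the snap; then the stop is met. Over 18 N is forcing it
- tongue (a joint): how far the sprung tongue is pushed back into the door edge, m: 0 = fully out (open, or snapped in behind the strike), up to 0.009 while riding over the strike bar; spring 4 to 9 N. It sticks 10 mm out of the free edge at mid height, sloped on the door's back side, which meets the strike first. Its 9 mm thumb pin stands 12 mm out of the leaf, 85 mm from the hinge at height 46 mm
There are look-alikes about, which are no part of the job. What is shaped like the sanding_block but orange or yellow is not meant.

How it is judged:
On the way, in this order (a step that is already met when the one before it is completed fails the run):
1. the sanding block lies flat in the tray, let go (x of sanding_block in the frame of tray_in between -0.05 and 0.05 m and y of sanding_block in the frame of tray_in between -0.055 and 0.055 m and z of sanding_block in the frame of tray_in between -0.006 and 0.012 m and contact force between sanding_block and the fingers below 0.1 N), for 0.2 s.
2. the tray is fully home with the sanding block in it (x of sanding_block in the frame of tray_in between -0.05 and 0.05 m and y of sanding_block in the frame of tray_in between -0.055 and 0.055 m and z of sanding_block in the frame of tray_in between -0.006 and 0.012 m and value of joint tray below 0.006 m), for 0.1 s.
3. the door is shut and its tongue has snapped out behind the strike (all of step 2 and value of joint door below 0.066 rad and value of joint tongue below 0.0006 m), for 0.2 s.
At the end, for the whole second after the job is handed in: The sanding block lies flat on the tray floor (centre within 50 mm along and 55 mm across of the tray's centre), the tray is home to within 6 mm, the door is shut (angle under 0.066 rad) with the tongue out again behind the strike (pushed back less than 0.6 mm), all at rest and let go (all of step 3 and velocity of joint door between -0.05 and 0.05 rad/s and linear speed of sanding_block below 0.02 m/s); the robot touches nothing.
It fails at once if the robot forced the door: more than 18 N on it or its tongue in its last 0.25 rad (value of joint door below 0.25 rad and (contact force between door and the fingers above 18 N or contact force between door and the arm above 18 N)).
It fails at once if the door was slammed (shutting faster than 2 rad/s over its last 0.25 rad) (value of joint door below 0.25 rad and velocity of joint door below -2 rad/s).
It fails at once if a bystander was moved by more than 30 mm (distance of any of wood_block, end_nippers, pencil, chuck_key, dowel_short from where it was at the start of the episode above 0.03 m).
It also fails if it takes over 67 s, if anything falls off the work surface, if the arm or the gripper's body presses on something with over 40 N, if the wrist force passes 120 N, or if a joint passes its speed limit or range.

ROBOT

A 6-joint arm with a two-finger parallel gripper is mounted at the origin on a cart in front of the work surface, level with it; the furniture and walls round the work are solid. World frame = base frame: x ahead of the robot, y to its left, z up, the work surface at z = 0. Lengths are in m, angles in rad, forces in N, time in s.
With the tool pointing down it reaches from about 0.375 to 0.9 m from the base axis. Payload 3.1 kg.
Tool frame: the origin (TCP) lies midway between the tips of the shut fingers; the grasp point (between the pads) lies 19 mm behind it; z points along the fingers, y is the line along which they close (so a half turn about z gives the same grasp; the last joint's range is limited). The gripper opens to 85 mm and grips with 20 to 120 N. Pads are 22 mm wide; open, the fingers measure 114 mm over their backs; the gripper's body (76 mm by 85 mm) begins 54 mm behind the grasp point. The pads swing forward as they close: fully open they stand 13 mm farther back than shut.
Start: joints at [0.926, 0.527, 1.433, -0, 1.181, -0.178], TCP at [0.281, 0.558, 0.231] pointing down, gripper open.
Joint ranges: [-3.08, 3.08], [-0.75, 2.2], [0.22, 2.44], [-1.43, 4.57], [0, 2.65], [-2.85, 2.85]. Speed limits (rad/s): [2.79, 2.79, 3.14, 3.14, 3.14, 3.14].

INTERFACE

Orientations are given as a unit quaternion [x, y, z, w].
In Python, from station import manip gives the robot as it stands.
- The arm moves only by the tool step_arm, never from a script. Its argument "targets" is text: rows parted by semicolons, each of 4 numbers parted by spaces: the shift along the tool's x, y, z in mm, then the turn about the tool's z in degrees. A call has 1 to 12 rows; each row is the pose to reach, as a shift and turn from the pose commanded when the call began, along the tool's axes at that moment; what a row does not reach only later rows make up. A row lasts 1/10 s, in which the tool goes at most 50 mm and 8.59 degrees, less where a joint would pass 70% of its speed; a pose out of reach is approached as far as the arm can. A call with a gripper value outside its range is refused whole. "gripper" is the closure, from 0 (fully open) to 1 (shut), set as the call begins (left out, the last holds). The fingers move at their own pace and stop on an object; "squeeze" is the grip in N (left out, the last holds). Time passes only in rows, so rows that repeat a pose let the fingers close. It gives the time, the measured TCP pose, the force, the opening and the grip force at its end, in the units of the state.
- manip.sense(): the state, without advancing time (a new reading comes with each control period).
- manip.snapshot(name): name is "side" or "top" or "wrist"; returns the picture (384x512x3 uint8, red, green, blue); there is no depth.
- manip.get_calibration(name): a dict with "fov_y" (degrees; the focal length in pixels is half the picture's height over the tangent of half this angle, whatever the lens; pixels are square), "cx", "cy" (the principal point, pixels), "k1" (the pictures are not rectified: a ray, as slopes to the right and down, at radius r is drawn at 1 + k1 r^2 times it, then the intrinsics apply), "extrinsics" (4x4, takes a point from camera to world coordinates); the wrist camera has in their place "tool_from_camera" (4x4, takes a point from camera to tool coordinates, whose origin is the TCP and whose axes are the flange's). Camera axes: x right, y down, z forward; pixel columns grow to the right and rows downward; lengths in m; the calibration is good to about 2 mm. A picture is of the moment at which its call begins: read the wrist's pose just before it. get_calibration takes no time and is no camera call.
- manip.sign_off(): hands the job in; it is judged then, once.
Trained networks look in the newest picture that a camera, given by its name, has taken for a name from the list of things; names that differ only in an ending like _2 or _b are one class to them, and where a whole thing is asked for, a point or a joint stands for the part that bears it (a point fixed in the world has none). Each returns a list of dicts, best first, with "p" (0 to 1); they miss things now and then, are a little off and sometimes report something else, mostly with a low value. They report only what shows in the picture. A call takes as long as a camera call. They do not tell look-alikes from the thing itself.
- manip.recognise(camera, query): "position" ([column, row] in pixels, amid what is visible of it).
- manip.masks_of(camera, query): "pixels" (384x512 bool, what is visible of it) and "position" ([column, row] in pixels, amid what is visible of it).
- manip.mark_of(camera, query): "position" ([column, row] in pixels: a listed point, or the origin of a listed thing).
The state is a dict: "t": time; "q": joint angles; "qd": joint speeds; "tau": joint torques, N m; "tcp_pos": TCP position; "tool_rot": TCP orientation; "force": force on the tool from outside, world axes, zero at the start; "ft_torque": the same for the moment, N m; "finger_gap": opening from 0.0 (shut) to 1.0 (fully open); "gripper_force": force on a finger pad.
Only numpy, scipy, OpenCV 4.12 (cv2) and the standard library are available. Lean on these libraries where they do the work, as an engineer would, in place of code of your own. Each camera call takes 0.05 s, during which the arm holds its last target. There are 200 camera calls.

## Working session

There is one attempt and no reset: what is moved stays moved. The work goes in short steps, Python scripts to look and compute and a tool call to move; the robot and the scene stay as the last step left them, time stands still between calls to the robot, and variables do not carry over. Pictures are saved under pics/ and viewed, at most 10 in all, crops included, and the job is handed in when it is done.

Besides the shell and the picture viewer there is one more tool, called after ">>>" in YAML: its name, and indented under it one key for each argument. step_arm: Moves the arm, as the interface text tells. Its arguments: {"type":"object","properties":{"targets":{"type":"string"},"gripper":{"type":"number"},"squeeze":{"type":"number"}},"required":["targets"]}

```bash
mkdir -p pics; ls; cat > h.py <<'E'
import numpy as np, cv2
from station import manip
from scipy.spatial.transform import Rotation as R
def cam(n):
    c=manip.get_calibration(n); f=192/np.tan(np.radians(c['fov_y'])/2)
    if 'extrinsics' in c: T=np.array(c['extrinsics'])
    else:
        s=manip.sense(); W=np.eye(4); W[:3,:3]=R.from_quat(s['tool_rot']).as_matrix(); W[:3,3]=s['tcp_pos']; T=W@np.array(c['tool_from_camera'])
    return c,f,T
def unproj(n,px,z,C=None):
    c,f,T=C or cam(n); u=np.array([(px[0]-c['cx'])/f,(px[1]-c['cy'])/f]); s=u.copy()
    for _ in range(30): s=u/(1+c['k1']*(s@s))
    d=T[:3,:3]@np.array([s[0],s[1],1]); o=T[:3,3]
    return o+d*(z-o[2])/d[2]
def proj(n,P,C=None):
    c,f,T=C or cam(n); p=T[:3,:3].T@(np.array(P)-T[:3,3]); s=p[:2]/p[2]; s=s*(1+c['k1']*(s@s))
    return s*f+[c['cx'],c['cy']]
def save(n,name):
    im=manip.snapshot(n); cv2.imwrite('pics/'+name,im[:,:,::-1]); return im
E
python3 - <<'E'
from h import *
s=manip.sense(); print(s['t'],s['tcp_pos'],s['tool_rot'])
a=save('top','top0.png'); b=save('side','side0.png')
cv2.imwrite('pics/both0.png',np.hstack([cv2.resize(x,(400,300)) for x in (a,b)])[:,:,::-1])
for n in ('top','side'):
  C=cam(n); print(n,C[2][:3,3])
  for q,z in (('sanding_block',0),('cabinet',0),('tray_in',.016),('tray_front',.048),('door_hinge',.046),('door_push',.064),('strike_about',.046),('pencil',0),('wood_block',0),('dowel_short',0),('chuck_key',0),('end_nippers',0)):
    for r in manip.mark_of(n,q)[:3]: print(q,round(r['p'],2),np.round(r['position'],1),np.round(unproj(n,r['position'],z,C),3))
print(manip.sense()['t'])
E
```

```text
pics
0.0 [0.28026795 0.55784746 0.23033286] [ 2.30807186e-01  9.72998924e-01 -9.81717580e-04 -4.15164373e-04]
top [0.41940958 0.01393696 1.17221488]
sanding_block 0.82 [341.  170.3] [ 0.611 -0.261  0.   ]
sanding_block 0.76 [315.8 251.3] [ 0.362 -0.186  0.   ]
sanding_block 0.71 [322.2 215.8] [ 0.469 -0.205  0.   ]
cabinet 0.55 [241.4 137.5] [0.706 0.048 0.   ]
tray_in 0.59 [229.1 171.5] [0.595 0.082 0.016]
tray_in 0.35 [322.6 215.7] [ 0.469 -0.203  0.016]
tray_front 0.22 [323.2 216.9] [ 0.464 -0.199  0.048]
door_hinge 0.79 [201.4 156.1] [0.635 0.164 0.046]
door_push 0.57 [171.7 187.1] [0.538 0.244 0.064]
strike_about 0.66 [257.1 175.6] [ 0.581 -0.003  0.046]
pencil 0.44 [255.6 232.7] [ 0.413 -0.004  0.   ]
wood_block 0.91 [377.8 189.8] [ 0.553 -0.373  0.   ]
dowel_short 0.47 [340.6 141.7] [ 0.7  -0.26  0.  ]
dowel_short 0.33 [202.2 153.2] [0.653 0.168 0.   ]
chuck_key 0.41 [115.8 234.9] [0.395 0.419 0.   ]
end_nippers 0.46 [378.  242.5] [ 0.394 -0.372  0.   ]
side [ 0.01628193 -0.87674137  1.02390074]
sanding_block 0.73 [263.  265.1] [ 0.467 -0.192  0.   ]
sanding_block 0.69 [311.9 263. ] [ 0.6   -0.268  0.   ]
sanding_block 0.59 [233.6 275.1] [ 0.37  -0.176  0.   ]
cabinet 0.67 [283.6 195.5] [0.709 0.039 0.   ]
tray_in 0.87 [253.7 198.9] [0.597 0.068 0.016]
tray_front 0.97 [236.9 197.1] [0.534 0.078 0.048]
door_hinge 0.56 [251.5 175. ] [0.643 0.157 0.046]
door_push 0.66 [213.3 167.7] [0.534 0.253 0.064]
strike_about 0.65 [260.2 206.9] [ 0.577 -0.006  0.046]
pencil 0.51 [335.3 244.5] [ 0.712 -0.249  0.   ]
pencil 0.46 [216.7 235.2] [ 0.406 -0.002  0.   ]
wood_block 0.84 [322.3 294.7] [ 0.553 -0.378  0.   ]
end_nippers 0.53 [275.4 319.7] [ 0.391 -0.372  0.   ]
end_nippers 0.23 [284.1 193.7] [0.716 0.046 0.   ]
1.3
```

View pics/top0.png

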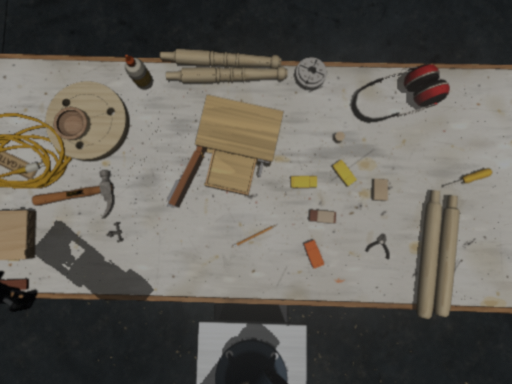

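View pics/side0.png

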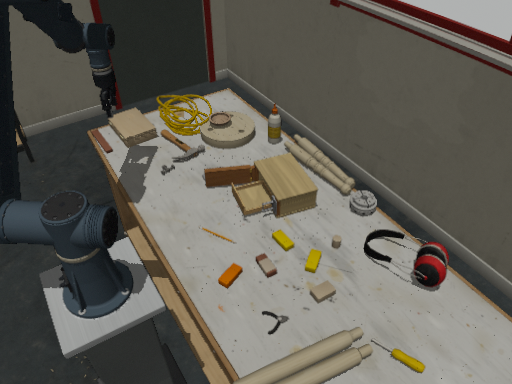

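Candidates in top view: orange (315,252), yellow (303,182), yellow (343,172), and the dark block with a pale paper band (322,216). Only the last fits the description, since orange and yellow are excluded. I'll confirm it in a crop and get the angles.

```bash
python3 - <<'E'
from h import *
im=cv2.imread('pics/top0.png'); a=cv2.resize(im[185:275,282:402],(480,360),interpolation=cv2.INTER_CUBIC)
cv2.imwrite('pics/crop0.png',a)
C=cam('top'); manip.snapshot('top')
for m in manip.masks_of('top','sanding_block'):
  ys,xs=np.nonzero(m['pixels'])
  P=np.array([unproj('top',(x,y),.024,C)[:2] for x,y in zip(xs,ys)],np.float32)
  (c,s,ang)=cv2.minAreaRect(P*1000); b=cv2.boxPoints((c,s,ang)); e=max((b[1]-b[0],b[2]-b[1]),key=np.linalg.norm)
  print(m['p'],np.round(m['position']),np.round(P.mean(0),3),np.round(c),np.round(s),'long axis deg',np.degrees(np.arctan2(e[1],e[0])))
# rigid fit cabinet
S=cam('side')
own=np.array([[0,0],[-92,92],[-122,-85],[-92,92],[-122,-85],[0,0]])/1e3
w=np.array([[.706,.048],[.635,.164],[.581,-.003],[.643,.157],[.577,-.006],[.709,.039]])
a=own-own.mean(0); b=w-w.mean(0); y=np.arctan2((a[:,0]*b[:,1]-a[:,1]*b[:,0]).sum(),(a*b).sum()); M=np.array([[np.cos(y),-np.sin(y)],[np.sin(y),np.cos(y)]])
o=w.mean(0)-M@own.mean(0); print('yaw',np.degrees(y),'o',o, (w-o)@M*1000)
print('trayin,front own',(np.array([[.595,.082],[.597,.068],[.534,.078]])-o)@M*1000,'push',(np.array([[.538,.244],[.534,.253]])-o)@M*1000)
E
```

```text
0.85 [314. 254.] [ 0.355 -0.175] [ 356. -174.] [78. 37.] long axis deg 23.096592
0.79 [342. 170.] [ 0.597 -0.263] [ 598. -263.] [80. 40.] long axis deg 33.858433
0.58 [303. 183.] [ 0.569 -0.142] [ 568. -142.] [36. 78.] long axis deg -88.50214
0.53 [322. 214.] [ 0.466 -0.2  ] [ 465. -200.] [83. 44.] long axis deg 83.40729
yaw -12.629881146966243 o [0.71093042 0.04862594] [[  -4.67425108   -1.68883832]
 [ -99.31990673   95.97998919]
 [-115.49834788  -78.7863063 ]
 [ -89.9829186    90.89858657]
 [-118.7456028   -82.58832359]
 [   0.22102709   -9.81510755]]
trayin,front own [[-120.42254278    7.21806745]
 [-115.40980659   -6.00586827]
 [-179.07190867  -10.02292674]] push [[-211.46495845  152.83495709]
 [-217.33603949  160.74257414]]
```

View pics/crop0.png

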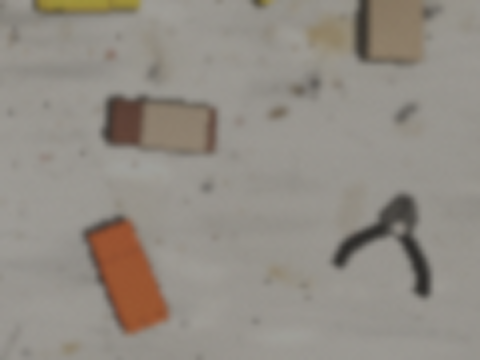

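The crop confirms it: dark wood ends with a paper band at (160,125), while the orange one at (125,275) is the look-alike. Next I work out the moves.

```bash
cat >> h.py <<'E'
def go(P,ydir=None):
    "tool-axes shift mm to world P and turn about tool z so that tool y lies along world angle ydir (deg, mod 180)"
    s=manip.sense(); M=R.from_quat(s['tool_rot']).as_matrix()
    d=M.T@(np.array(P)-s['tcp_pos'])*1000
    cur=np.degrees(np.arctan2(M[1,1],M[0,1])); t=None
    if ydir is not None: t=-((ydir-cur+90)%180-90)
    print('t',round(s['t'],2),'shift',np.round(d,1),'turn',t,'cur ydir',round(cur,1),'q6',round(s['q'][5],2),'n',np.linalg.norm(d)/50)
E
python3 - <<'E'
from h import *
print(np.round(manip.get_calibration('wrist')['tool_from_camera'],3),manip.get_calibration('wrist')['fov_y'])
go([.48,.08,.36],-12.6+90); go([.465,-.2,.2],-5)
E
```

```text
[[ 0.    -0.953 -0.302  0.077]
 [ 1.    -0.     0.     0.001]
 [-0.    -0.302  0.953 -0.142]
 [ 0.     0.     0.     1.   ]] 66.12769152099898
t 1.4 shift [-393.  -337.9 -128.7] turn -14.090923177464077 cur ydir 63.3 q6 -0.18 n 10.679953619546493
t 1.4 shift [-505.3 -594.8   31.3] turn 68.30907682253593 cur ydir 63.3 q6 -0.18 n 15.622082000989181
```

>>> step_arm:
  targets: "-33 -28 -11 0;-66 -56 -22 -2;-100 -86 -33 -5;-135 -116 -45 -7;-170 -146 -56 -9;-205 -176 -67 -11;-240 -206 -78 -14;-275 -236 -90 -14;-310 -266 -102 -14;-345 -296 -114 -14;-375 -322 -124 -14;-393 -338 -129 -14"

```text
t: 2.6
tcp_pos: [0.4815, 0.0771, 0.3616]
tool_rot: [0.112, 0.994, -0.0, 0.001]
force: [0.1, 0.5, -0.8]
finger_gap: 1.003
gripper_force: 0.0
```

```bash
python3 - <<'E'
from h import *
print(manip.sense()['t'],manip.sense()['tcp_pos'],manip.sense()['qd'].round(2) if hasattr(manip.sense()['qd'],'round') else manip.sense()['qd'])
C=cam('wrist'); a=save('wrist','w1.png')
for q,z in (('sanding_block',.0),('cabinet',0),('tray_in',.016),('tray_front',.048),('door_hinge',.046),('door_push',.064),('strike_about',.046)):
    for r in manip.mark_of('wrist',q)[:2]: print(q,round(r['p'],2),np.round(r['position'],1),np.round(unproj('wrist',r['position'],z,C),3))
E
```

```text
2.6 [0.4814955  0.07709973 0.36155088] [-0.44  0.03 -0.16  0.02  0.15 -0.44]
sanding_block 0.78 [ 90.1 105.2] [ 0.359 -0.176  0.   ]
sanding_block 0.73 [100.2 171.2] [ 0.469 -0.202  0.   ]
cabinet 0.94 [266.  260.8] [0.71  0.047 0.   ]
tray_in 0.56 [269.7 208.7] [0.598 0.077 0.016]
tray_front 0.71 [271.7 180.6] [0.539 0.091 0.048]
door_hinge 0.59 [324.3 228.4] [0.643 0.161 0.046]
door_push 0.8 [368.3 159.7] [0.535 0.242 0.064]
strike_about 0.83 [220.3 215.4] [ 0.58  -0.005  0.046]
```

View pics/w1.png

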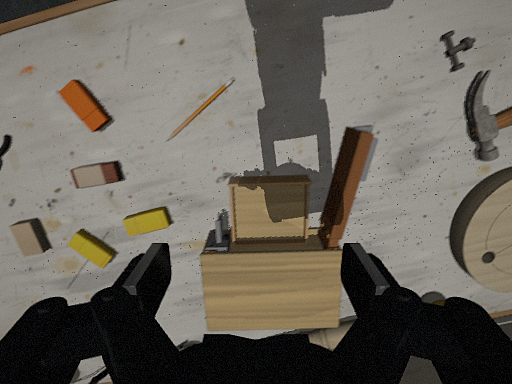

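The wrist view shows the cabinet roof with corners near (204,252) and (340,250). The tray front is at (270,178), the brown door leaf runs from (335,240) to (360,128), and the wrapped block is at (95,174).

```bash
python3 - <<'E'
from h import *
C=cam('wrist'); im=cv2.imread('pics/w1.png')
# use motion: picture taken at same pose(small settling)
def box(q,z):
  for m in manip.masks_of('wrist',q)[:2]:
    k=m['pixels'].astype(np.uint8); ys,xs=np.nonzero(k)
    P=np.array([unproj('wrist',(x,y),z,C)[:2] for x,y in zip(xs,ys)],np.float32)
    r=cv2.minAreaRect(P*1000); b=cv2.boxPoints(r); e=max((b[1]-b[0],b[2]-b[1]),key=np.linalg.norm)
    print(q,round(m['p'],2),np.round(m['position']),np.round(r[0]),np.round(r[1]),'long deg',round(np.degrees(np.arctan2(e[1],e[0])),1))
manip.snapshot('wrist'); C=cam('wrist')
box('cabinet',.092); box('door_push',.083); box('tray_in',.04); box('sanding_block',.024)
for p in ((204,252),(340,250),(207,330),(340,328)): print(p,unproj('wrist',p,.092,C).round(3))
for p in ((230,177),(308,175)): print('traytop',unproj('wrist',p,.056,C).round(3))
for p in ((328,245),(338,245),(346,127),(373,125),(357,127)): print('door',unproj('wrist',p,.083,C).round(3))
big=cv2.resize(im[110:270,190:400],None,fx=3.6,fy=3.6,interpolation=cv2.INTER_CUBIC); cv2.imwrite('pics/w1c.png',big)
E
```

```text
cabinet 0.84 [279. 258.] [621.  84.] [242. 368.] long deg -17.6
door_push 0.91 [347. 179.] [558. 202.] [ 51. 180.] long deg -23.3
tray_in 0.82 [266. 214.] [594.  79.] [134. 131.] long deg 79.4
sanding_block 0.83 [146. 226.] [ 569. -139.] [43. 86.] long deg -89.2
sanding_block 0.73 [ 84. 108.] [ 359. -169.] [81. 43.] long deg 23.1
(204, 252) [ 0.613 -0.031  0.092]
(340, 250) [0.657 0.178 0.092]
(207, 330) [ 0.762 -0.067  0.092]
(340, 328) [0.808 0.158 0.092]
traytop [0.513 0.033 0.056]
traytop [0.537 0.153 0.056]
door [0.649 0.162 0.083]
door [0.653 0.177 0.083]
door [0.472 0.213 0.083]
door [0.477 0.251 0.083]
door [0.475 0.229 0.083]
```

View pics/w1c.png

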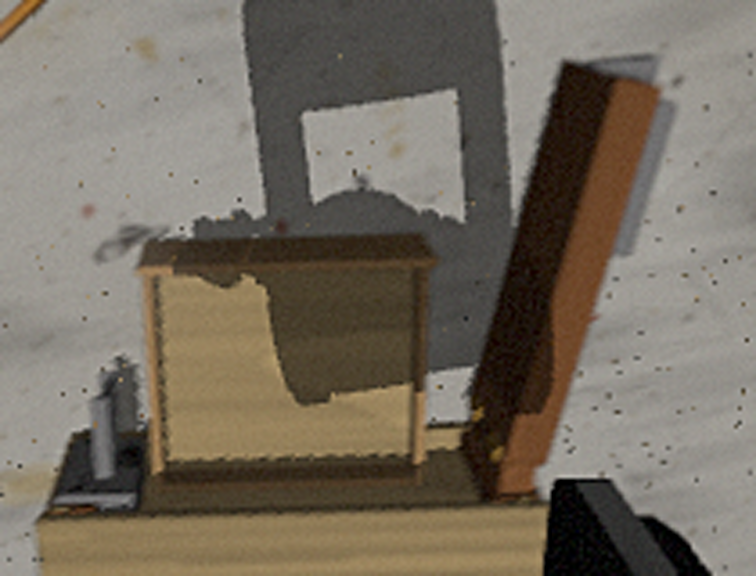

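The crop gives the top edges: roof front (40,520)-(545,503), tray front wall top (140,268)-(437,260), and door top back edge (612,78)-(505,470).

```bash
python3 - <<'E'
from h import *
C=cam('wrist')
f=lambda p,z: unproj('wrist',(p[0]/3.6+190,p[1]/3.6+110),z,C)[:2]
def seg(n,a,b,z):
  A,B=f(a,z),f(b,z); d=B-A; print(n,A.round(4),B.round(4),'mid',((A+B)/2).round(4),'len',np.linalg.norm(d).round(4),'deg',np.degrees(np.arctan2(d[1],d[0])).round(2))
seg('roof',(40,520),(545,503),.092)
seg('tray',(140,268),(437,260),.056)
seg('doorback',(505,470),(612,78),.083)
seg('doorout',(545,470),(660,92),.083)
o=np.array([.710,.047])
for y in (-11,-12,-13): 
  M=R.from_euler('z',y,degrees=True).as_matrix()[:2,:2]; print(y,'hinge',o+M@[-.092,.092],'strike',o+M@[-.122,-.085],'frontmid',o+M@[-.075,0])
go([.467,-.201,.15],-5)
E
```

```text
roof [ 0.6173 -0.0375] [0.6574 0.1791] mid [0.6374 0.0708] len 0.2203 deg 79.5
tray [0.5252 0.0278] [0.5501 0.1556] mid [0.5376 0.0917] len 0.1302 deg 78.99
doorback [0.6428 0.1658] [0.483  0.2314] mid [0.5629 0.1986] len 0.1728 deg 157.67
doorout [0.6467 0.183 ] [0.4925 0.2494] mid [0.5696 0.2162] len 0.1679 deg 156.71
-11 hinge [0.63724473 0.15486413] strike [ 0.57402272 -0.01315961] frontmid [0.63637796 0.06131067]
-12 hinge [0.6391383  0.15611745] strike [ 0.5729935  -0.01077732] frontmid [0.63663893 0.06259338]
-13 hinge [0.64105345 0.15733754] strike [ 0.57200601 -0.00837743] frontmid [0.63692225 0.06387133]
t 3.25 shift [ -49.1 -277.5  210.2] turn 82.37375032173217 cur ydir 77.4 q6 -1.41 n 7.031238291782981
```

>>> step_arm:
  targets: "-5 -28 10 8;-10 -56 20 16;-15 -84 35 24;-20 -112 50 32;-25 -140 70 40;-30 -168 90 48;-35 -196 110 56;-40 -224 130 64;-45 -252 150 72;-49 -277 170 80;-49 -277 180 82;-49 -277 180 82"
  gripper: 0.2

```text
t: 4.45
tcp_pos: [0.466, -0.2012, 0.1787]
tool_rot: [0.736, 0.677, -0.0, -0.002]
force: [-0.3, 0.2, -1.3]
finger_gap: 0.802
gripper_force: 0.0
```

```bash
python3 - <<'E'
from h import *
s=manip.sense(); print(s['t'],s['tcp_pos'],s['finger_gap'],s['q'][5])
C=cam('wrist'); a=save('wrist','w2.png')
for r in manip.mark_of('wrist','sanding_block')[:2]: print(round(r['p'],2),np.round(r['position'],1),np.round(unproj('wrist',r['position'],0,C),3))
for m in manip.masks_of('wrist','sanding_block')[:2]:
    k=m['pixels'].astype(np.uint8); ys,xs=np.nonzero(k)
    P=np.array([unproj('wrist',(x,y),.024,C)[:2] for x,y in zip(xs,ys)],np.float32)
    r=cv2.minAreaRect(P*1000); b=cv2.boxPoints(r); e=max((b[1]-b[0],b[2]-b[1]),key=np.linalg.norm)
    print(round(m['p'],2),np.round(m['position']),np.round(r[0]),np.round(r[1]),'long deg',round(np.degrees(np.arctan2(e[1],e[0])),1))
E
```

```text
4.45 [ 0.46603314 -0.20117206  0.17872554] 0.8022041456082261 -0.5449822163831773
0.9 [375.7 212.7] [ 0.602 -0.264  0.   ]
0.83 [349.2 108.9] [ 0.57  -0.144  0.   ]
0.97 [356. 106.] [ 570. -144.] [39. 78.] long deg -88.1
0.95 [382. 217.] [ 599. -260.] [77. 46.] long deg 36.2
```

View pics/w2.png

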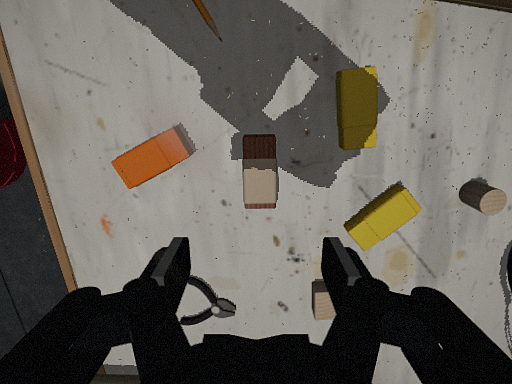

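The wrapped block lies at cols 243-278, rows 134-208, clear of its neighbours.

```bash
python3 - <<'E'
from h import *
C=cam('wrist'); im=cv2.imread('pics/w2.png')
# saturation/darkness segmentation not reliable in shade: corners by local edges
f=lambda p: unproj('wrist',p,.024,C)[:2]
P=[f(p) for p in ((243,136),(275,136),(278,208),(245,208))]
print(np.round(P,4),[np.linalg.norm(P[i]-P[i-1]).round(4) for i in range(4)],'c',np.mean(P,0).round(4),'deg',[np.degrees(np.arctan2(*(a-b)[::-1])).round(1) for a,b in ((P[0],P[3]),(P[1],P[2]))])
print(proj('wrist',(.469,-.202,0.012),C))
hsv=cv2.cvtColor(im,cv2.COLOR_BGR2LAB)
m=((hsv[:,:,1]>134)).astype(np.uint8); m[:120]=0;m[220:]=0;m[:,:225]=0;m[:,300:]=0
ys,xs=np.nonzero(m); print(len(xs),xs.min(),xs.max(),ys.min(),ys.max())
c=cv2.minAreaRect(np.c_[xs,ys].astype(np.float32)); print(c)
go([.467,-.201,.012])
E
```

```text
[[ 0.4585 -0.1604]
 [ 0.4906 -0.163 ]
 [ 0.4892 -0.2406]
 [ 0.4535 -0.2377]] [np.float64(0.0775), np.float64(0.0322), np.float64(0.0777), np.float64(0.0358)] c [ 0.473  -0.2004] deg [np.float64(86.3), np.float64(88.9)]
[256.59858904 172.28554092]
737 243 275 134 219
((259.0, 176.5), (85.0, 32.0), 90.0)
t 4.6 shift [ -0.2  -0.4 168.8] turn None cur ydir -4.6 q6 -0.55 n 3.376316149915942
```

>>> step_arm:
  targets: "1 5 40 -2;1 5 85 -2;1 5 125 -2;1 5 155 -2;1 5 170 -2;1 5 175 -2;1 5 175 -2;1 5 175 -2"

```text
t: 5.4
tcp_pos: [0.473, -0.2008, 0.0065]
tool_rot: [0.723, 0.691, 0.0, 0.001]
force: [0.5, 0.9, 1.0]
finger_gap: 0.797
gripper_force: 0.0
```

>>> step_arm:
  targets: "0 0 0 0;0 0 0 0;0 0 0 0;0 0 0 0;0 0 0 0;0 0 0 0"
  gripper: 1
  squeeze: 30

```text
t: 6.0
tcp_pos: [0.4724, -0.2008, 0.0064]
tool_rot: [0.723, 0.69, 0.0, 0.001]
force: [-0.4, 0.3, 5.9]
finger_gap: 0.417
gripper_force: 31.3
```

>>> step_arm:
  targets: "0 0 -8 0;0 0 -25 0;0 0 -60 0;0 0 -100 0;0 0 -125 0;0 0 -125 0"

```text
t: 6.6
tcp_pos: [0.4741, -0.2019, 0.1342]
tool_rot: [0.723, 0.69, 0.001, 0.004]
force: [0.2, -0.8, -0.1]
finger_gap: 0.417
gripper_force: 30.6
```

```bash
python3 - <<'E'
from h import *
s=manip.sense(); print(s['finger_gap'],s['gripper_force']); go([.588,.079,.13],79)
E
```

```text
0.4166614315775106 30.574922561645508
t 6.6 shift [285.9 100.6   3.6] turn -81.67734633692112 cur ydir -2.7 q6 -0.57 n 6.062454372002325
```

>>> step_arm:
  targets: "28 10 0 -8;56 20 0 -16;85 30 0 -24;114 40 0 -32;143 50 0 -40;172 60 0 -48;200 70 0 -56;228 80 0 -64;256 90 0 -72;280 98 0 -80;286 101 0 -82;286 101 0 -82"

```text
t: 7.8
tcp_pos: [0.5858, 0.0811, 0.1294]
tool_rot: [0.093, 0.996, -0.0, -0.001]
force: [-0.8, -1.9, -0.5]
finger_gap: 0.416
gripper_force: 30.5
```

```bash
python3 - <<'E'
from h import *
C=cam('wrist'); s=manip.sense(); print(s['t'],s['gripper_force']); a=save('wrist','w3.png')
for q,z in (('tray_in',.016),('tray_front',.048),('cabinet',0),('strike_about',.046)):
    for r in manip.mark_of('wrist',q)[:1]: print(q,round(r['p'],2),np.round(r['position'],1),np.round(unproj('wrist',r['position'],z,C),3))
go([.588,.079,.025],79)
E
```

```text
7.8 30.503543615341187
tray_front 0.87 [249.6 134.7] [0.537 0.086 0.048]
strike_about 0.69 [255.2 236.7] [0.621 0.075 0.046]
t 8.05 shift [ -2.3   0.2 105.1] turn 0.17655999868662775 cur ydir 79.2 q6 -1.44 n 2.1026593506993065
```

View pics/w3.png

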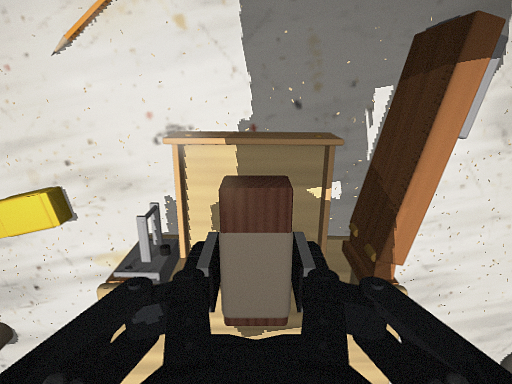

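The block is centred over the tray: block mid col 256, and the tray front wall spans (163,140)-(344,140), mid 253.

```bash
python3 - <<'E'
from h import *
C=cam('wrist'); u=np.array([.982,-.191]);n=np.array([.191,.982])
zb=.129-.0064+.024
def pr(k,p,z): w=unproj('wrist',p,z,C)[:2]; print(k,w.round(4),'u',(w@u).round(4),'n',(w@n).round(4))
# block underside-front / upper-front edges: face nearest to camera is its top face; front top edge row 178
for p in ((221,185),(291,185),(221,178),(291,178)): pr('blk',p,zb); 
for p in ((163,142),(344,141)): pr('wallouter',p,.056)
for p in ((165,146),(341,146)): pr('wallinner',p,.056)
w=manip.sense()['tcp_pos'][:2]; print('tcp',w@u,w@n)
E
```

```text
blk [0.5446 0.072 ] u 0.5211 n 0.1747
blk [0.5505 0.1026] u 0.521 n 0.2059
blk [0.5415 0.0727] u 0.5178 n 0.1748
blk [0.5473 0.1031] u 0.5177 n 0.2058
wallouter [0.5289 0.0214] u 0.5153 n 0.1221
wallouter [0.5531 0.1521] u 0.5141 n 0.255
wallinner [0.532  0.0221] u 0.5182 n 0.1233
wallinner [0.5564 0.1495] u 0.5178 n 0.2531
tcp 0.560122677025636 0.18970994584443343
```

>>> step_arm:
  targets: "-6 0 0 0;-6 0 20 0;-6 0 45 0;-6 0 70 0;-6 0 88 0;-6 0 98 0;-6 0 103 0;-6 0 105 0;-6 0 106 0;-6 0 106 0"

```text
t: 9.05
tcp_pos: [0.5928, 0.0793, 0.0251]
tool_rot: [0.093, 0.996, 0.0, 0.001]
force: [0.1, -0.7, -0.1]
finger_gap: 0.418
gripper_force: 30.5
```

>>> step_arm:
  targets: "0 0 0 0;0 0 0 0;0 0 0 0;0 0 0 0;0 0 0 0"
  gripper: 0.32

```text
t: 9.55
tcp_pos: [0.5922, 0.0794, 0.0244]
tool_rot: [0.093, 0.996, 0.0, 0.0]
force: [-0.1, 0.3, -0.2]
finger_gap: 0.677
gripper_force: 0.0
```

>>> step_arm:
  targets: "0 0 -15 0;0 0 -45 0;0 0 -80 0;0 0 -120 0;0 0 -120 0"

```text
t: 10.05
tcp_pos: [0.5964, 0.0793, 0.1511]
tool_rot: [0.093, 0.996, 0.0, 0.007]
force: [0.5, -0.3, 1.5]
finger_gap: 0.678
gripper_force: 0.0
```

```bash
python3 - <<'E'
from h import *
C=cam('wrist'); s=manip.sense(); print(s['t'],s['tcp_pos']); a=save('wrist','w4.png')
for q,z in (('tray_in',.016),('tray_front',.048),('sanding_block',.016),('door_hinge',.046),('door_push',.064)):
    for r in manip.mark_of('wrist',q)[:1]: print(q,round(r['p'],2),np.round(r['position'],1),np.round(unproj('wrist',r['position'],z,C),3))
E
```

```text
10.05 [0.59644664 0.07929567 0.15108418]
tray_front 0.58 [253.5 117.2] [0.538 0.089 0.048]
sanding_block 0.64 [254.4 171. ] [0.59  0.08  0.016]
door_hinge 0.69 [351.7 218.1] [0.643 0.161 0.046]
door_push 0.61 [457.5  74.2] [0.533 0.243 0.064]
```

View pics/w4.png

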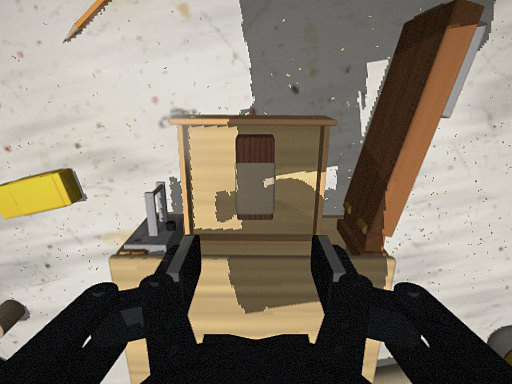

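The block lies flat in the tray at (255,177), let go. Next I close the fingers and go in front of the tray.

>>> step_arm:
  targets: "45 -2 0 0;91 -3 0 0;91 -3 0 0;91 -3 40 0;91 -3 80 0;91 -3 105 0;91 -3 113 0;91 -3 113 0"
  gripper: 1

```text
t: 11.15
tcp_pos: [0.5012, 0.0932, 0.0297]
tool_rot: [0.093, 0.996, -0.0, -0.002]
force: [-0.2, 0.1, 0.9]
finger_gap: -0.001
gripper_force: 0.0
```

```bash
python3 - <<'E'
from h import *
u=np.array([.982,-.191]);n=np.array([.191,.982]); w=manip.sense()['tcp_pos'][:2]; print('tcp',w@u,w@n,manip.sense()['force'])
E
```

```text
tcp 0.47432914443875285 0.1872876129361941 [-0.19333189  0.09007495  0.93676811]
```

>>> step_arm:
  targets: "-4 0 -8 0;-12 0 -8 0;-22 0 -8 0;-32 0 -8 0;-42 0 -8 0;-52 0 -8 0;-62 0 -8 0;-72 0 -8 0;-82 0 -8 0;-92 0 -8 0;-100 0 -8 0;-105 0 -8 0"

```text
t: 12.35
tcp_pos: [0.6065, 0.0735, 0.0392]
tool_rot: [0.093, 0.996, -0.0, 0.0]
force: [-1.1, -0.5, 0.8]
finger_gap: -0.0
gripper_force: 0.6
```

>>> step_arm:
  targets: "-4 0 0 0;-7 0 0 0;-10 0 0 0;-12 0 0 0;-14 0 0 0;-14 0 0 0"

```text
t: 12.95
tcp_pos: [0.6197, 0.0712, 0.0394]
tool_rot: [0.093, 0.996, 0.0, 0.0]
force: [-0.3, 0.2, -0.8]
finger_gap: -0.004
gripper_force: 0.2
```

>>> step_arm:
  targets: "-2 0 0 0;-3 0 0 0;-4 0 0 0;-5 0 0 0;-5 0 0 0"

```text
t: 13.45
tcp_pos: [0.6228, 0.0706, 0.0393]
tool_rot: [0.093, 0.996, 0.0, -0.001]
force: [-4.4, 0.6, 3.6]
finger_gap: -0.001
gripper_force: 2.4
```

>>> step_arm:
  targets: "-2 0 0 0;-4 0 0 0;-4 0 0 0"

```text
t: 13.75
tcp_pos: [0.6228, 0.0705, 0.0391]
tool_rot: [0.093, 0.996, 0.0, -0.006]
force: [-11.0, 1.8, 9.1]
finger_gap: -0.002
gripper_force: 5.6
```

The tray is home: it stopped solid, with the force rising. I'll back off and rise.

>>> step_arm:
  targets: "10 0 0 0;35 0 0 0;60 0 -20 0;70 0 -70 0;70 0 -110 0;70 0 -110 0"

```text
t: 14.35
tcp_pos: [0.5647, 0.0824, 0.1553]
tool_rot: [0.093, 0.996, 0.0, 0.008]
force: [1.4, -0.1, 0.2]
finger_gap: 0.004
gripper_force: 0.0
```

```bash
cat >> h.py <<'E'
YAW=np.radians(-11); H=np.array([.640,.163])
def P(a,r=.132,off=.042):
    t=YAW-a; X=np.array([np.cos(t),np.sin(t)]); Y=np.array([-X[1],X[0]])
    return H-r*Y-off*X, np.degrees(t)
def rows(A,z,off=.042,r=.132):
    "rows for door angles A; tool x kept along door -x"
    s=manip.sense(); M=R.from_quat(s['tool_rot']).as_matrix(); xa=np.degrees(np.arctan2(M[1,0],M[0,0])); out=[]
    for a in A:
        p,t=P(a,r,off); d=M.T@(np.r_[p,z]-s['tcp_pos'])*1000
        turn=-((t+180-xa+180)%360-180); out.append('%d %d %d %d'%(*np.round(d),round(turn)))
    print(round(s['t'],2),';'.join(out))
E
python3 - <<'E'
from h import *
manip.snapshot('top'); C=cam('wrist'); D=cam('top'); 
for c,q in (('top','door_push'),('top','sanding_block'),('top','tray_front')):
  for r in manip.mark_of(c,q)[:1]: print(q,r['p'],r['position'],unproj(c,r['position'],.064,D).round(3))
print(manip.sense()['tcp_pos']); rows([1.775],.15,off=.075)
E
```

```text
door_push 0.37 [173.1, 188.0] [0.535 0.24  0.064]
sanding_block 0.84 [340.1, 169.4] [ 0.603 -0.243  0.064]
tray_front 0.35 [379.4, 187.3] [ 0.553 -0.356  0.064]
[0.5591445  0.08237768 0.14849696]
14.55 49 195 -2 102
```

>>> step_arm:
  targets: "4 16 0 8;8 33 0 16;12 50 0 25;16 66 0 33;20 82 0 42;24 98 0 50;28 115 0 59;33 132 0 68;38 150 0 76;43 170 0 85;47 187 0 93;49 195 0 101"

```text
t: 15.75
tcp_pos: [0.5464, 0.2844, 0.1469]
tool_rot: [0.829, 0.559, -0.001, -0.001]
force: [0.4, -0.4, 0.0]
finger_gap: -0.003
gripper_force: 0.0
```

```bash
python3 - <<'E'
from h import *
s=manip.sense(); print(s['tcp_pos'],s['q'])
save('wrist','w5.png'); rows([1.775],.057,off=.062); rows([1.775,1.7,1.63,1.56,1.49,1.42],.057,off=.048)
E
```

```text
[0.54641354 0.28440961 0.14693974] [2.98584268e-01 6.18670628e-01 1.53014537e+00 3.55635861e-04
 9.95600247e-01 6.81759682e-01]
15.8 -14 2 90 1
15.8 -28 1 90 1;-38 -2 90 -4;-48 -4 90 -8;-58 -6 90 -12;-67 -7 90 -16;-77 -7 90 -20
```

View pics/w5.png

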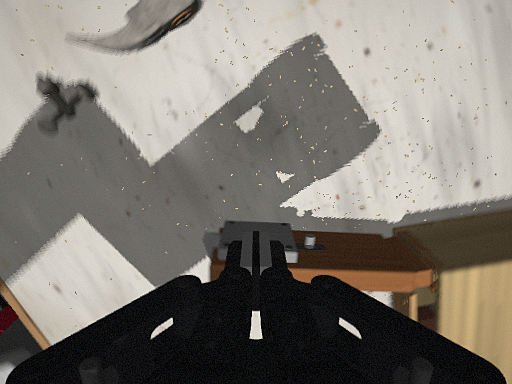

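The steel latch case shows at cols 205-297, rows 220-262, with the thumb pin at (311,242) on the outer side. The fingers stand over it.

```bash
python3 - <<'E'
from h import *
C=cam('wrist'); s=manip.sense()
for z in (.147,.076,.016): print(proj('wrist',np.r_[s['tcp_pos'][:2],z],C).round())
t=YAW-1.775; X=np.array([np.cos(t),np.sin(t)]); Y=np.array([-X[1],X[0]])
for p,z in (((222,222),.076),((290,222),.076),((297,262),.083),((435,270),.083),((435,288),.083),((220,222),.016)):
  w=unproj('wrist',p,z,C)[:2]-H; print(p,z,'along',-(w@Y).round(4),'out',-(w@X).round(4))
E
```

```text
[255. 247.]
[255. 202.]
[256. 181.]
(222, 222) 0.076 along 0.1596 out 0.0597
(290, 222) 0.076 along 0.1061 out 0.0603
(297, 262) 0.083 along 0.0999 out 0.0288
(435, 270) 0.083 along -0.0133 out 0.0218
(435, 288) 0.083 along -0.0169 out 0.0045
(220, 222) 0.016 along 0.1689 out 0.0331
```

>>> step_arm:
  targets: "-10 2 35 1;-14 2 65 1;-14 2 85 1;-14 2 90 1;-20 2 90 1;-28 1 90 1;-38 -2 90 -4;-48 -4 90 -8;-58 -6 90 -12;-67 -7 90 -16;-77 -7 90 -20;-77 -7 90 -20"

```text
t: 17.0
tcp_pos: [0.5121, 0.2131, 0.0606]
tool_rot: [0.718, 0.696, 0.0, 0.0]
force: [-0.4, 0.5, 1.1]
finger_gap: -0.002
gripper_force: 0.0
```

```bash
python3 - <<'E'
from h import *
s=manip.sense(); print(s['force'],s['tcp_pos'],P(1.42,.132,.048))
rows(np.linspace(1.36,.76,11),.057)
E
```

```text
[-0.36339811  0.47212143  1.10261038] [0.51209706 0.21314389 0.06059417] (array([0.51008852, 0.21639482]), np.float64(-92.36000690857689))
17.0 -11 -5 4 -3;-19 -6 4 -6;-27 -8 4 -10;-35 -9 4 -13;-44 -9 4 -17;-52 -9 4 -20;-60 -8 4 -23;-68 -7 4 -27;-77 -6 4 -30;-85 -4 4 -34;-93 -1 4 -37
```

>>> step_arm:
  targets: "-11 -5 2 -3;-19 -6 2 -6;-27 -8 2 -10;-35 -9 2 -13;-44 -9 2 -17;-52 -9 2 -20;-60 -8 2 -23;-68 -7 2 -27;-77 -6 2 -30;-85 -4 2 -34;-93 -1 2 -37;-93 -1 2 -37"

```text
t: 18.2
tcp_pos: [0.5098, 0.1207, 0.0582]
tool_rot: [0.46, 0.888, 0.001, 0.001]
force: [-0.3, 0.5, 0.4]
finger_gap: -0.0
gripper_force: 0.0
```

```bash
python3 - <<'E'
from h import *
s=manip.sense(); print(s['force'],s['tcp_pos'],P(.76,.132,.042))
save('top','top6.png'); D=cam('top')
for r in manip.mark_of('top','door_push')[:1]:
  w=unproj('top',r['position'],.064,D)[:2]-H; print(r['p'],np.linalg.norm(w),'angle',np.radians(-90)+YAW-np.arctan2(w[1],w[0])-np.arctan2(.031,.132)*-1)
for m in manip.masks_of('top','door_push')[:1]: print(m['p'],m['position'],unproj('top',m['position'],.083,D))
rows(np.linspace(.71,.3,9),.057)
E
```

```text
[-0.34483689  0.50451643  0.36971645] [0.50984054 0.12066076 0.05817236] (array([0.50811407, 0.12064315]), np.float64(-54.54479242994257))
0.69 [206.9, 164.5] [0.60382862 0.14200326 0.083     ]
18.35 -7 -3 1 -3;-14 -5 1 -6;-21 -6 1 -9;-28 -7 1 -12;-35 -7 1 -15;-42 -8 1 -18;-49 -7 1 -21;-56 -7 1 -24;-63 -6 1 -27
```

>>> step_arm:
  targets: "-7 -3 0 -3;-14 -5 0 -6;-21 -6 0 -9;-28 -7 0 -12;-35 -7 0 -15;-42 -8 0 -18;-49 -7 0 -21;-56 -7 0 -24;-63 -6 0 -27;-63 -6 0 -27;-63 -6 0 -27"

```text
t: 19.45
tcp_pos: [0.5401, 0.0668, 0.0574]
tool_rot: [0.24, 0.971, 0.0, 0.0]
force: [-0.5, 1.3, 0.2]
finger_gap: 0.004
gripper_force: 0.0
```

```bash
python3 - <<'E'
from h import *
s=manip.sense(); print(s['force'],s['tcp_pos'],P(.3,.132,.042))
rows([.26,.22,.19,.16,.14],.057)
E
```

```text
[-0.48566661  1.27058865  0.20204545] [0.54008387 0.06677748 0.05739843] (array([0.54062753, 0.06649553]), np.float64(-28.188733853924695))
19.45 -6 -2 0 -2;-11 -3 0 -4;-15 -4 0 -6;-19 -5 0 -8;-22 -5 0 -9
```

>>> step_arm:
  targets: "-3 -1 0 -1;-6 -2 0 -2;-9 -3 0 -3;-11 -3 0 -4;-13 -4 0 -5;-15 -4 0 -6;-17 -4 0 -7;-19 -5 0 -8;-20 -5 0 -8;-21 -5 0 -9;-22 -5 0 -9"

```text
t: 20.55
tcp_pos: [0.5571, 0.0517, 0.0573]
tool_rot: [0.162, 0.987, -0.0, -0.0]
force: [-0.1, 0.8, -0.3]
finger_gap: 0.001
gripper_force: 0.4
```

```bash
python3 - <<'E'
from h import *
s=manip.sense(); M=R.from_quat(s['tool_rot']).as_matrix(); print(M.T@s['force'],s['tcp_pos'],P(.14,.132,.042))
rows([.12,.1,.08,.06,.04,.02,0,-.03],.057)
E
```

```text
[0.37898161 0.70150255 0.33351242] [0.55712477 0.05170963 0.05728657] (array([0.5572717 , 0.05189631]), np.float64(-19.021409131831525))
20.55 -3 -1 0 -1;-5 -1 0 -2;-8 -2 0 -3;-11 -3 0 -4;-13 -3 0 -5;-16 -4 0 -7;-19 -4 0 -8;-23 -5 0 -9
```

>>> step_arm:
  targets: "-1 0 0 0;-2 -1 0 -1;-3 -1 0 -1;-4 -1 0 -2;-5 -1 0 -2;-5 -1 0 -2"

```text
t: 21.15
tcp_pos: [0.562, 0.0492, 0.0574]
tool_rot: [0.145, 0.989, 0.0, 0.0]
force: [-0.2, -0.5, 0.2]
finger_gap: -0.004
gripper_force: 0.1
```

>>> step_arm:
  targets: "-1 0 0 0;-2 0 0 -1;-3 -1 0 -1;-3 -1 0 -1"

```text
t: 21.55
tcp_pos: [0.5647, 0.0473, 0.0574]
tool_rot: [0.136, 0.991, 0.0, 0.0]
force: [0.2, -0.1, 0.3]
finger_gap: -0.001
gripper_force: 0.0
```

>>> step_arm:
  targets: "-1 0 0 0;-2 -1 0 -1;-3 -1 0 -1;-3 -1 0 -1"

```text
t: 21.95
tcp_pos: [0.5651, 0.0462, 0.0571]
tool_rot: [0.128, 0.992, 0.0, -0.002]
force: [-5.2, 2.1, 3.3]
finger_gap: 0.004
gripper_force: 2.4
```

>>> step_arm:
  targets: "-1 0 0 0;-2 0 0 -1;-2 0 0 -1"

```text
t: 22.25
tcp_pos: [0.566, 0.0455, 0.0571]
tool_rot: [0.119, 0.993, -0.0, -0.003]
force: [-5.3, 1.6, 4.4]
finger_gap: 0.002
gripper_force: 3.2
```

>>> step_arm:
  targets: "-1 0 0 0;-2 0 0 0;-2 0 0 0"

```text
t: 22.55
tcp_pos: [0.5673, 0.0449, 0.057]
tool_rot: [0.119, 0.993, -0.0, -0.004]
force: [-6.1, 0.5, 4.7]
finger_gap: -0.003
gripper_force: 3.6
```

>>> step_arm:
  targets: "-1 0 0 0;-2 0 0 0;-2 0 0 0"

```text
t: 22.85
tcp_pos: [0.5686, 0.0443, 0.0569]
tool_rot: [0.119, 0.993, -0.0, -0.004]
force: [-8.1, -1.0, 4.4]
finger_gap: 0.0
gripper_force: 4.0
```

>>> step_arm:
  targets: "-1 0 0 0;-1 0 0 0"

```text
t: 23.05
tcp_pos: [0.5691, 0.044, 0.0568]
tool_rot: [0.119, 0.993, -0.001, -0.005]
force: [-8.5, -1.3, 5.7]
finger_gap: -0.001
gripper_force: 4.2
```

>>> step_arm:
  targets: "-1 0 0 0;-2 0 0 0;-2 0 0 0"

```text
t: 23.35
tcp_pos: [0.5705, 0.0435, 0.0567]
tool_rot: [0.119, 0.993, -0.001, -0.005]
force: [-9.4, -1.2, 5.3]
finger_gap: -0.001
gripper_force: 4.6
```

>>> step_arm:
  targets: "-1 0 0 0;-1 0 0 0"

```text
t: 23.55
tcp_pos: [0.5712, 0.0432, 0.0566]
tool_rot: [0.119, 0.993, -0.001, -0.006]
force: [-10.5, -1.1, 5.0]
finger_gap: -0.004
gripper_force: 4.7
```

>>> step_arm:
  targets: "-1 0 0 0;-1 0 0 0"

```text
t: 23.75
tcp_pos: [0.5717, 0.043, 0.0566]
tool_rot: [0.119, 0.993, -0.001, -0.006]
force: [-10.3, -0.5, 5.6]
finger_gap: -0.003
gripper_force: 5.0
```

>>> step_arm:
  targets: "-1 0 0 0;-1 0 0 0"

```text
t: 23.95
tcp_pos: [0.5724, 0.0427, 0.0566]
tool_rot: [0.119, 0.993, -0.001, -0.007]
force: [-10.8, -1.2, 5.7]
finger_gap: -0.0
gripper_force: 5.3
```

>>> step_arm:
  targets: "-1 0 0 0;-1 0 0 0"

```text
t: 24.15
tcp_pos: [0.5732, 0.0424, 0.0565]
tool_rot: [0.118, 0.993, -0.001, -0.007]
force: [-11.4, -1.4, 5.4]
finger_gap: 0.001
gripper_force: 5.4
```

>>> step_arm:
  targets: "-1 0 0 0;-1 0 0 0"

```text
t: 24.35
tcp_pos: [0.5738, 0.0422, 0.0565]
tool_rot: [0.119, 0.993, -0.001, -0.007]
force: [-12.2, -0.6, 6.2]
finger_gap: 0.0
gripper_force: 5.6
```

>>> step_arm:
  targets: "-1 0 0 0;-1 0 0 0"

```text
t: 24.55
tcp_pos: [0.5745, 0.0419, 0.0565]
tool_rot: [0.118, 0.993, -0.001, -0.007]
force: [-12.3, -1.7, 6.5]
finger_gap: 0.002
gripper_force: 5.8
```

>>> step_arm:
  targets: "0 0 -2 0;0 0 -3 0"

```text
t: 24.75
tcp_pos: [0.5745, 0.0423, 0.058]
tool_rot: [0.119, 0.993, -0.001, -0.008]
force: [-9.0, 0.3, -5.4]
finger_gap: -0.007
gripper_force: 4.2
```

>>> step_arm:
  targets: "-1 0 0 0;-1 0 0 0"

```text
t: 24.95
tcp_pos: [0.5747, 0.0423, 0.058]
tool_rot: [0.119, 0.993, -0.001, -0.009]
force: [-9.3, 0.6, -0.9]
finger_gap: 0.002
gripper_force: 5.2
```

Vertical drag is relieved, so I continue.

>>> step_arm:
  targets: "-1 0 0 0;-1 0 0 0"

```text
t: 25.15
tcp_pos: [0.5752, 0.0421, 0.058]
tool_rot: [0.119, 0.993, -0.001, -0.009]
force: [-10.8, 0.1, 0.3]
finger_gap: -0.002
gripper_force: 5.7
```

>>> step_arm:
  targets: "-1 0 0 0;-1 0 0 0"

```text
t: 25.35
tcp_pos: [0.5757, 0.0418, 0.058]
tool_rot: [0.119, 0.993, -0.001, -0.01]
force: [-11.2, -1.7, 0.4]
finger_gap: 0.003
gripper_force: 5.9
```

>>> step_arm:
  targets: "-1 0 0 0;-1 0 0 0"

```text
t: 25.55
tcp_pos: [0.5801, 0.0411, 0.0586]
tool_rot: [0.119, 0.993, -0.001, -0.005]
force: [-11.4, -1.5, -5.6]
finger_gap: 0.002
gripper_force: 7.7
```

That was a jump of 4.4 mm, so the tongue has snapped. I'll back away gently.

>>> step_arm:
  targets: "1 0 0 0;3 0 0 0;6 0 0 0;10 0 0 0;18 0 0 0;30 0 0 0;45 0 0 0"

```text
t: 26.25
tcp_pos: [0.5416, 0.0519, 0.0607]
tool_rot: [0.119, 0.993, 0.0, 0.001]
force: [-0.7, -0.2, 0.1]
finger_gap: -0.001
gripper_force: 0.0
```

>>> step_arm:
  targets: "10 0 -20 0;15 0 -60 0;15 0 -110 0;15 0 -140 0;15 0 -140 0;15 0 -140 0"

```text
t: 26.85
tcp_pos: [0.5266, 0.0555, 0.201]
tool_rot: [0.119, 0.993, 0.0, 0.001]
force: [0.2, 0.1, -0.1]
finger_gap: 0.001
gripper_force: 0.0
```

```bash
python3 - <<'E'
from h import *
C=cam('wrist'); s=manip.sense(); print(s['t'],s['tcp_pos']); im=save('wrist','w6.png')
for r in manip.mark_of('wrist','door_push')[:1]: 
  w=unproj('wrist',r['position'],.064,C)[:2]; print(r['p'],w,P(0,.132,.031),P(.1,.132,.031))
E
```

```text
26.85 [0.52659872 0.05554152 0.2009811 ]
0.91 [0.59079931 0.03585925] (array([0.58438277, 0.03934029]), np.float64(-11.0)) (array([0.57231525, 0.04551053]), np.float64(-16.729577951308233))
```

View pics/w6.png

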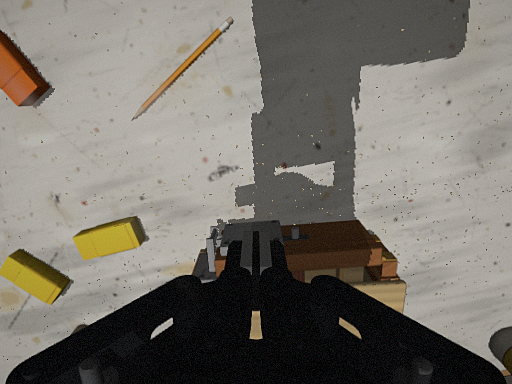

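The door stands shut, with the tongue at the strike near (215,238). I'll make one gentle confirming push to be sure it sits against the stop.

>>> step_arm:
  targets: "0 0 50 0;0 0 100 0;0 0 135 0;0 0 141 0;-20 0 141 0;-35 0 141 0;-45 0 141 0;-50 0 141 0;-52 0 141 0;-53 0 141 0;-53 0 141 0"

```text
t: 28.05
tcp_pos: [0.5778, 0.0429, 0.0594]
tool_rot: [0.119, 0.993, 0.0, -0.0]
force: [-0.1, 1.1, -0.1]
finger_gap: 0.003
gripper_force: 0.0
```

>>> step_arm:
  targets: "-1 0 0 0;-2 0 0 0;-2 0 0 0"

```text
t: 28.35
tcp_pos: [0.5799, 0.0424, 0.0593]
tool_rot: [0.119, 0.993, 0.0, -0.001]
force: [-1.1, 0.5, -0.0]
finger_gap: -0.002
gripper_force: 0.4
```

>>> step_arm:
  targets: "-1 0 0 0;-2 0 0 0;-2 0 0 0"

```text
t: 28.65
tcp_pos: [0.5801, 0.0424, 0.059]
tool_rot: [0.119, 0.993, 0.0, -0.003]
force: [-5.2, 1.7, 3.1]
finger_gap: 0.002
gripper_force: 2.5
```

There is firm contact at the same place (0.580), so the door is on the stop and latched. I'll withdraw and hand in.

>>> step_arm:
  targets: "2 0 0 0;6 0 0 0;12 0 0 0;25 0 0 0;45 0 0 0;60 0 -30 0;60 0 -80 0;60 0 -120 0;60 0 -120 0;60 0 -120 0"

```text
t: 29.65
tcp_pos: [0.5248, 0.056, 0.1805]
tool_rot: [0.119, 0.993, 0.0, 0.002]
force: [0.5, -0.7, -0.0]
finger_gap: -0.001
gripper_force: 0.0
```

```bash
python3 -c "
from station import manip
print(manip.sign_off())"
```

```text
the job is handed in; nothing more can be done
None
```

The sanding block is flat in the tray, the tray is fully home, the door is snapped shut on its stop, and the job is handed in at about 30 s with no verdict shown.

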